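# Put the painted lids on their jars

## Task

The four painted jars are ready for display: put each lid, knob up, on the jar of its own colour so that it sits level with its plug in the mouth. Set the lids down gently rather than dropping them, leave the jars standing where they are, and do not disturb the brush cup and the dark vase.

Things in the scene. Friction and masses are not known exactly. Their poses are not given: they have to be found in the camera images.
- lid_yellow: Loose yellow pottery lid with cream dots, 110 g (may vary), round about its z axis. From below: plug radius 22 mm and 8 mm high, flange radius 37 mm and 6 mm thick (its top 14 mm up), then a plain cylindrical knob 22 mm in diameter and 28 mm tall (its top 42 mm up). Origin: centre of the plug's underside; z up through the knob. At the start it stands on its plug on the table, knob up, at any yaw.
- jar_yellow: Loose yellow pottery jar with cream dots, open and empty, 500 g (may vary), round, 62 mm high. Origin: centre of its underside, on the table; z up. Level rim at 62 mm with outer radius 34 mm; round mouth of radius 29 mm, wall 5 mm; belly radius 44 mm at 28 mm; inside it is deeper than any lid's plug. A seated lid's flange lies on the rim, so the lid's origin is then 54 mm above the jar's origin.
- lid_green: Loose green pottery lid with cream dots, 110 g (may vary), round about its z axis. From below: plug radius 22 mm and 8 mm high, flange radius 37 mm and 6 mm thick (its top 14 mm up), then a plain cylindrical knob 22 mm in diameter and 28 mm tall (its top 42 mm up). Origin: centre of the plug's underside; z up through the knob. At the start it stands on its plug on the table, knob up, at any yaw.
- jar_green: Loose green pottery jar with cream dots, open and empty, 500 g (may vary), round, 70 mm high. Origin: centre of its underside, on the table; z up. Level rim at 70 mm with outer radius 34 mm; round mouth of radius 29 mm, wall 5 mm; belly radius 44 mm at 32 mm; inside it is deeper than any lid's plug. A seated lid's flange lies on the rim, so the lid's origin is then 62 mm above the jar's origin.
- lid_purple: Loose purple pottery lid with cream dots, 110 g (may vary), round about its z axis. From below: plug radius 22 mm and 8 mm high, flange radius 37 mm and 6 mm thick (its top 14 mm up), then a plain cylindrical knob 22 mm in diameter and 28 mm tall (its top 42 mm up). Origin: centre of the plug's underside; z up through the knob. At the start it stands on its plug on the table, knob up, at any yaw.
- jar_purple: Loose purple pottery jar with cream dots, open and empty, 500 g (may vary), round, 78 mm high. Origin: centre of its underside, on the table; z up. Level rim at 78 mm with outer radius 34 mm; round mouth of radius 29 mm, wall 5 mm; belly radius 44 mm at 35 mm; inside it is deeper than any lid's plug. A seated lid's flange lies on the rim, so the lid's origin is then 70 mm above the jar's origin.
- lid_red: Loose red pottery lid with cream dots, 110 g (may vary), round about its z axis. From below: plug radius 22 mm and 8 mm high, flange radius 37 mm and 6 mm thick (its top 14 mm up), then a plain cylindrical knob 22 mm in diameter and 28 mm tall (its top 42 mm up). Origin: centre of the plug's underside; z up through the knob. At the start it stands on its plug on the table, knob up, at any yaw.
- jar_red: Loose red pottery jar with cream dots, open and empty, 500 g (may vary), round, 86 mm high. Origin: centre of its underside, on the table; z up. Level rim at 86 mm with outer radius 34 mm; round mouth of radius 29 mm, wall 5 mm; belly radius 44 mm at 39 mm; inside it is deeper than any lid's plug. A seated lid's flange lies on the rim, so the lid's origin is then 78 mm above the jar's origin.
- brush_cup: Bystander: blue ceramic cup, radius 36 mm, 85 mm high, with three paint brushes standing in it to 155 mm. Origin: centre of its underside. Not to be moved.
- vase: Bystander: dark brown vase, largest radius 42 mm, 120 mm high, with yellow dots. Origin: centre of its underside. Not to be moved.

How it is judged:
By the outcome, as a careful person would: the job done as asked, in the order asked, and still so for the second after the job is handed in, with the robot touching nothing.
It also fails if it takes over 104 s, if anything falls off the work surface, if the arm or the gripper's body presses on something with over 40 N, if the wrist force passes 120 N, or if a joint passes its speed limit or range.

## Robot

A 6-joint arm with a two-finger parallel gripper is mounted at the origin on the work surface. World frame = base frame: x ahead of the robot, y to its left, z up, the work surface at z = 0. Lengths are in m, angles in rad, forces in N, time in s.
With the tool pointing down it reaches from about 0.35 to 0.775 m from the base axis. Payload 5.5 kg.
Tool frame: the origin (TCP) lies where the fingers leave the gripper's body, on its centre line; the fingertips stand env.tip_reach ahead of it and the grasp point (between the pads) lies 54 mm ahead of it (env.tip_reach is the distance from the TCP to the fingertips, in m); z points along the fingers, y is the line along which they close (so a half turn about z gives the same grasp; the last joint's range is limited). The gripper opens to 85 mm and grips with 20 to 120 N. Pads are 22 mm wide; open, the fingers measure 114 mm over their backs; the gripper's body (76 mm by 85 mm) begins 54 mm behind the grasp point. The pads swing forward as they close: fully open they stand 13 mm farther back than shut.
Start: joints at [-1.293, 0.313, 0.046, 1.304, 0, 1.431], TCP at [0.233, -0.526, 0.304] pointing down, gripper open.
Joint ranges: [-2.76, 2.76], [-0.86, 1.69], [-1.03, 1.26], [-2.2, 2.34], [-1.47, 1.5], [-3.14, 3.14]. Speed limits (rad/s): [2.57, 2.57, 3.14, 3.14, 3.14, 3.14].

## Interface

Orientations are given as a unit quaternion [w, x, y, z].
In Python, from workcell import status, optics, hand_in, env gives the robot as it stands.
- The arm moves only by the shell command python3 -m handwheel 'ROWS' [FORCE]. ROWS is a JSON object whose one key "deltas" holds a list of rows, each a list of 5 numbers: the opening, from -1 (shut) to 1 (fully open), then the shift along the tool's x, y, z in units of 40 mm (1.0 is 40 mm), then the turn about the tool's z in units of 10 degrees (1.0 is 10 degrees). In form: {"deltas": [[jaw, x, y, z, roll], ...]}. A call has 1 to 20 rows; each row shifts and turns the commanded pose from where the row before left it, along the tool's axes as they then stand; what a row does not reach is not made up. A row lasts 1/8 s, in which the tool goes at most 62.5 mm and 10.7 degrees, less where a joint would pass 70% of its speed; a pose out of reach is approached as far as the arm can. A call is refused whole if a number of a shift passes 1 or a number of a turn 1, either way. A call with a gripper value outside its range is refused whole. The fingers move at their own pace and stop on an object; FORCE is the grip in N (left out, the last holds). Time passes only in rows, so rows that do not move let the fingers close. It gives the time, the measured TCP pose, the force, the opening and the grip force at its end, in the units of the state.
- status.get_state(): the state, without advancing time (a new reading comes with each control period).
- optics.read_camera(name): name is "scene" or "top"; returns a dict with "frame" (480x640x3 uint8, red, green, blue), "depth" (480x640 float32, m along the optical axis (not along the pixel's ray), 0 where there is no reading), "vfov" (degrees; the focal length in pixels is half the picture's height over the tangent of half this angle, whatever the lens; pixels are square), "cx", "cy" (the principal point, pixels), "origin" and "attitude" of the camera in the world. Camera axes: x right, y down, z forward; pixel columns grow to the right and rows downward; lengths in m; the calibration is good to about 2 mm. A picture is of the moment at which its call begins.
- hand_in(): hands the job in; it is judged then, once.
The state is a dict: "clock": time; "joint_pos": joint angles; "qvel": joint speeds; "tau": joint torques, N m; "tcp_pos": TCP position; "orientation": TCP orientation; "wrist_force": force on the tool from outside, world axes, zero at the start; "ft_torque": the same for the moment, N m; "finger_gap": finger opening in m; "grip_force": force on a finger pad.
Only numpy, scipy, OpenCV 4.12 (cv2) and the standard library are available. Lean on these libraries where they do the work, as an engineer would, in place of code of your own. Each camera call takes 0.05 s, during which the arm holds its last target. There are 200 camera calls.

## Working session

There is one attempt and no reset: what is moved stays moved. The work goes in short steps, Python scripts to look and compute and a shell command to move; the robot and the scene stay as the last step left them, time stands still between calls to the robot, and variables do not carry over. Pictures are saved under pics/ and viewed, at most 14 in all, crops included, and the job is handed in when it is done.

```bash
mkdir -p pics; ls
python3 - <<'E'
from workcell import status, optics, env
import cv2,numpy as np
for n in("scene","top"):
    c=optics.read_camera(n)
    cv2.imwrite(f"pics/{n}0.png",c["frame"][:,:,::-1]); np.savez(f"{n}0.npz",**c)
    print(n,c["vfov"],c["cx"],c["cy"],c["origin"],c["attitude"])
print(env.tip_reach); print(status.get_state())
E
```

```text
pics
scene 54.18323818005012 330.307573903079 230.6605299921566 [ 1.30860352 -0.40926373  0.72645618] [-0.3771657   0.76914873  0.4666403  -0.22000703]
top 48.17036029828931 323.18397019787693 239.84328360314888 [ 0.47371917 -0.00331766  1.42917084] [ 0.02470597 -0.69889858  0.71436123 -0.02486819]
0.0726
{'clock': 0.1, 'joint_pos': array([-1.29258455e+00,  3.13932590e-01,  4.50926309e-02,  1.30361371e+00,
       -3.44295635e-06,  1.43119972e+00]), 'qvel': array([-9.38968284e-05, -1.28576516e-03,  2.00109837e-03, -1.83375765e-03,
        1.39510265e-03, -1.07238924e-03]), 'tau': array([ 1.83978365e-03, -4.81726921e+01,  2.99243456e+01,  1.27058721e-02,
       -1.31227494e-04, -1.75355432e-06]), 'tcp_pos': array([ 0.23320846, -0.52521009,  0.30309382]), 'orientation': array([-8.26564572e-04,  9.78258424e-01,  2.07387968e-01, -5.91047206e-05]), 'wrist_force': array([ 0.17411134, -0.06029174,  0.8492944 ]), 'ft_torque': array([0.01451826, 0.0305047 , 0.01582452]), 'grip_force': 0.0, 'finger_gap': 0.0852961354744967}
```

View pics/top0.png

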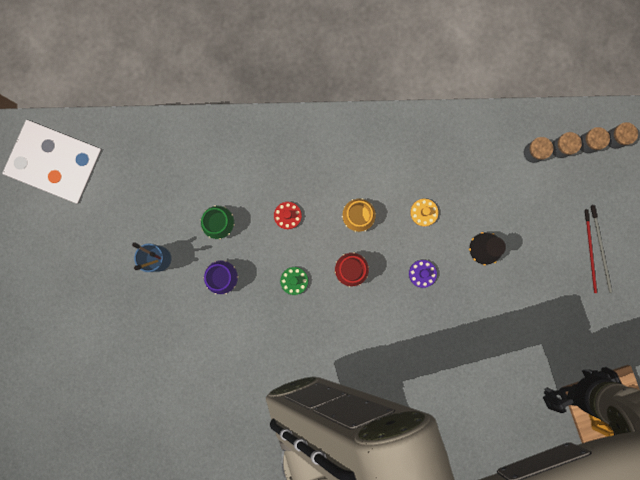

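View pics/scene0.png

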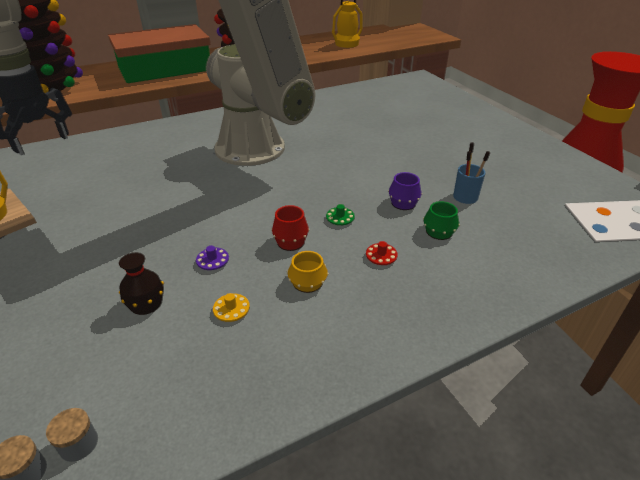

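The top view shows the jars at green (217,222), purple (221,277), yellow (360,214) and red (352,269). The lids are at red (288,215), green (294,280), yellow (425,212) and purple (423,274), with the cup at (152,257) and the vase at (487,248). The scene view confirms that everything is upright.

```bash
cat > h.py <<'E'
import numpy as np,cv2
from scipy.spatial.transform import Rotation as R
from scipy.optimize import least_squares
from workcell import status, optics
H=dict(yellow=.062,green=.070,purple=.078,red=.086)
HUE=dict(yellow=[(15,32)],green=[(45,85)],purple=[(118,150)],red=[(0,7),(172,180)])
def world(c):
    f=240/np.tan(np.radians(c["vfov"]/2)); v,u=np.mgrid[:480,:640]; d=c["depth"]
    p=np.stack([(u-c["cx"])/f*d,(v-c["cy"])/f*d,d],-1)
    q=c["attitude"]; return p@R.from_quat([q[1],q[2],q[3],q[0]]).as_matrix().T+c["origin"]
def circ(p,r):
    return least_squares(lambda c:np.hypot(p[:,0]-c[0],p[:,1]-c[1])-r,p.mean(0),loss='soft_l1',f_scale=.002).x
def find(c):
    P=world(c); hsv=cv2.cvtColor(np.ascontiguousarray(c["frame"]),cv2.COLOR_RGB2HSV); out={}
    box=(P[...,0]>.3)&(P[...,0]<.72)&(abs(P[...,1])<.4)&(P[...,2]>.004)&(P[...,2]<.2)
    for k,rs in HUE.items():
        m=np.zeros((480,640),bool)
        for a,b in rs: m|=(hsv[...,0]>=a)&(hsv[...,0]<=b)
        m&=(hsv[...,1]>90)&(hsv[...,2]>30)&box
        m=cv2.morphologyEx(m.astype(np.uint8),cv2.MORPH_CLOSE,np.ones((5,5)))
        n,l,s,ce=cv2.connectedComponentsWithStats(m)
        for i in range(1,n):
            if s[i,4]<60: continue
            p=P[(l==i)&box]; z=p[:,2]; top=np.percentile(z,97)
            out.setdefault(k,[]).append((s[i,4],ce[i].round(),top,p))
    return out
E
python3 - <<'E'
from h import *
np.set_printoptions(precision=4,suppress=True)
for n in("top","scene"):
    c=dict(np.load(n+"0.npz"))
    for k,L in find(c).items():
        for a,ce,top,p in L:
            z=p[:,2]
            if top>.05: q=p[abs(z-H[k])<.006]; x=circ(q[:,:2],.0315); t="jar"
            else: q=p[z>.034]; x=(q[:,:2].max(0)+q[:,:2].min(0))/2; f=p[z<.022]; t="lid"
            print(n,k,t,a,ce,"top %.4f"%top,len(q),x, q[:,2].mean().round(4), "" if t=="jar" else (f[:,:2].max(0)+f[:,:2].min(0))/2)
c=dict(np.load("top0.npz"));P=world(c)
for n,(u,v) in dict(cup=(152,257),vase=(487,248)).items():
    p=P[v-25:v+25,u-25:u+25].reshape(-1,3); p=p[p[:,2]>.06]; print(n,p.min(0),p.max(0))
print(P[300,100],P[180,400])
s=status.get_state(); q=s["orientation"]; print(s["tcp_pos"],R.from_quat([q[1],q[2],q[3],q[0]]).as_matrix())
E
```

```text
top yellow jar 849 [359. 215.] top 0.0649 162 [ 0.6363 -0.0992] 0.0619 
top yellow lid 608 [424. 212.] top 0.0446 59 [ 0.6414 -0.2737] 0.0433 [ 0.6427 -0.2748]
top green jar 809 [217. 222.] top 0.0736 161 [0.6252 0.2703] 0.0701 
top green lid 600 [294. 280.] top 0.0435 52 [0.4679 0.0741] 0.0423 [0.4677 0.0758]
top purple jar 845 [220. 277.] top 0.0827 162 [0.4818 0.2622] 0.0783 
top purple lid 610 [423. 273.] top 0.0441 59 [ 0.4798 -0.2638] 0.0425 [ 0.4788 -0.2645]
top red lid 597 [287. 215.] top 0.0440 55 [0.6417 0.0883] 0.0427 [0.6412 0.0885]
top red jar 877 [351. 269.] top 0.0892 153 [ 0.4946 -0.0761] 0.0862 
scene yellow jar 1266 [307. 271.] top 0.0637 269 [ 0.6376 -0.0993] 0.0612 
scene yellow lid 829 [231. 307.] top 0.0434 94 [ 0.6428 -0.2736] 0.0415 [ 0.6418 -0.2739]
scene green jar 1051 [441. 220.] top 0.0717 211 [0.6259 0.2708] 0.0689 
scene green lid 430 [340. 215.] top 0.0432 53 [0.4686 0.0734] 0.0409 [0.4684 0.0746]
scene purple jar 949 [405. 190.] top 0.0797 174 [0.4827 0.2621] 0.0771 
scene purple lid 593 [212. 258.] top 0.0431 72 [ 0.4793 -0.2637] 0.0409 [ 0.4783 -0.2646]
scene red jar 1286 [290. 227.] top 0.0874 231 [ 0.4956 -0.0765] 0.0849 
scene red lid 578 [381. 253.] top 0.0434 67 [0.642  0.0892] 0.0416 [0.6417 0.089 ]
cup [ 0.4737 -0.0033  0.0602] [0.5705 0.4677 1.4292]
vase [ 0.4737 -0.4542  0.06  ] [ 0.5782 -0.0033  1.4292]
[0.4274 0.5887 0.0023] [ 0.7301 -0.2142  0.004 ]
[ 0.2332 -0.5252  0.3031] [[ 0.914   0.4058 -0.0005]
 [ 0.4058 -0.914   0.0016]
 [ 0.0002 -0.0016 -1.    ]]
```

```bash
cat > go.py <<'E'
import sys
from h import *
T=dict(ly=(.642,-.274),jy=(.637,-.099),lg=(.468,.0745),jg=(.6255,.2705),lp=(.479,-.264),jp=(.482,.262),lr=(.642,.089),jr=(.495,-.076))
s=status.get_state(); q=s["orientation"]; M=R.from_quat([q[1],q[2],q[3],q[0]]).as_matrix(); p=s["tcp_pos"]
print("t %.2f"%s["clock"],"tcp",p.round(4),"yaw %.2f"%np.degrees(np.arctan2(M[1,0],M[0,0])),"gap %.4f grip %.1f"%(s["finger_gap"],s["grip_force"]),"F",s["wrist_force"].round(2),"j6 %.2f"%s["joint_pos"][5],"tilt",M[:2,2].round(4))
for k in sys.argv[1:]:
    d=np.array([*T[k],.092])-p; print(k,"units x,y,z(to tcp z .092):",(M.T@d/.04).round(3))
E
python3 -m handwheel '{"deltas": [[0,0,0,0,-0.944],[0,0,0,0,-0.944],[0,0,0,0,-0.944],[0,0,0,0,-0.944],[0,0,0,0,-0.944],[0,0,0,0,-0.944],[0,0,0,0,-0.944],[0,0.82,0.77,0,0],[0,0.82,0.77,0,0],[0,0.82,0.77,0,0],[0,0.82,0.77,0,0],[0,0.82,0.77,0,0],[0,0.82,0.77,0,0],[0,0.82,0.77,0,0],[0,0.82,0.77,0,0],[0,0,0,0,0],[0,0,0,0,0]]}' 25; python3 go.py lp
```

```text
clock: 2.22
tcp_pos: [0.4794, -0.263, 0.3035]
orientation: [-0.0, 0.707, 0.707, -0.0]
wrist_force: [0.2, -0.5, -0.8]
finger_gap: 0.0428
grip_force: 0.0
t 2.23 tcp [ 0.4794 -0.263   0.3035] yaw 90.05 gap 0.0428 grip 0.0 F [ 0.24 -0.5  -0.79] j6 0.92 tilt [-0.0009  0.0001]
lp units x,y,z(to tcp z .092): [-2.500e-02 -5.000e-03  5.288e+00]
```

```bash
python3 -m handwheel '{"deltas": [[0,-0.025,0,0.8,0],[0,0,0,0.9,0],[0,0,0,0.9,0],[0,0,0,0.9,0],[0,0,0,0.8,0],[0,0,0,0.5,0],[0,0,0,0.3,0],[0,0,0,0.18,0],[0,0,0,0,0],[0,0,0,0,0],[-1,0,0,0,0],[-1,0,0,0,0],[-1,0,0,0,0],[-1,0,0,0,0],[-1,0,0,0,0]]}' 30; python3 go.py lp
```

```text
clock: 4.1
tcp_pos: [0.48, -0.2644, 0.0935]
orientation: [0.001, 0.707, 0.707, 0.0]
wrist_force: [-1.0, 0.2, 5.8]
finger_gap: 0.0208
grip_force: 29.5
t 4.10 tcp [ 0.48   -0.2644  0.0935] yaw 90.02 gap 0.0208 grip 29.5 F [-1.05  0.21  5.78] j6 0.92 tilt [ 0.001 -0.001]
lp units x,y,z(to tcp z .092): [ 0.009 -0.025  0.037]
```

Run:
```python
from h import *
c=optics.read_camera("scene"); cv2.imwrite("pics/g1.png",cv2.resize(c["frame"][150:320,100:330,::-1],None,fx=3,fy=3))
```

```text
(no output)
```

View pics/g1.png

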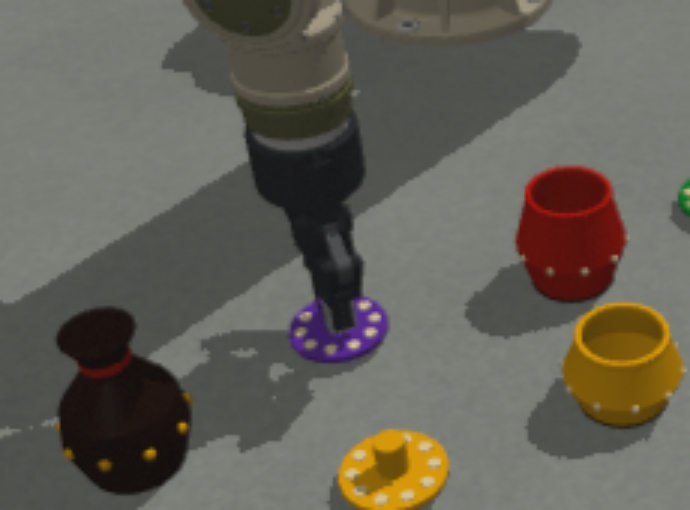

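The purple lid is gripped at the knob, at about (340,320) in the crop. The fingertips brushed the flange, so I'll grip the next lids a little higher.

```bash
python3 -m handwheel '{"deltas": [[-1,0,0,-0.2,0],[-1,0,0,-0.5,0],[-1,0,0,-0.8,0],[-1,0,0,-0.8,0],[-1,0,0,-0.6,0],[-1,0,0,-0.35,0],[-1,0.3,0,0,0],[-1,0.6,0,0,0],[-1,0.95,0,0,0],[-1,0.95,0,0,0],[-1,0.95,0,0,0],[-1,0.95,0,0,0],[-1,0.95,0,0,0],[-1,0.95,0,0,0]]}' && python3 -m handwheel '{"deltas": [[-1,0.95,0,0,0],[-1,0.95,0,0,0],[-1,0.95,0,0,0],[-1,0.95,0,0,0],[-1,0.95,0,0,0],[-1,0.95,0,0,0],[-1,0.5,0,0,0],[-1,0.25,0,0,0],[-1,0.1,0,0,0],[-1,0,0,0,0],[-1,0,0,0,0],[-1,0,0,0,0]]}'; python3 go.py jp
python3 - <<'E'
from h import *
c=optics.read_camera("top"); cv2.imwrite("pics/p1t.png",cv2.resize(c["frame"][180:340,120:330,::-1],None,fx=3,fy=3))
c=optics.read_camera("scene"); cv2.imwrite("pics/p1.png",cv2.resize(c["frame"][90:260,310:530,::-1],None,fx=3,fy=3))
for a,ce,top,p in find(c)["purple"]: print(a,ce,top,p.mean(0))
E
```

```text
clock: 5.9
tcp_pos: [0.4778, 0.0027, 0.2214]
orientation: [-0.001, 0.707, 0.708, -0.001]
wrist_force: [0.7, 0.6, -1.5]
finger_gap: 0.0208
grip_force: 29.5
clock: 7.4
tcp_pos: [0.4797, 0.2612, 0.2228]
orientation: [0.0, 0.707, 0.707, -0.0]
wrist_force: [-0.6, 0.2, -0.7]
finger_gap: 0.0208
grip_force: 29.5
t 7.40 tcp [0.4797 0.2612 0.2228] yaw 89.95 gap 0.0208 grip 29.5 F [-0.56  0.25 -0.73] j6 1.92 tilt [ 0.0001 -0.0002]
jp units x,y,z(to tcp z .092): [0.02  0.058 3.269]
331 [408. 158.] 0.1713229357991689 [0.48964951 0.25337469 0.14724697]
947 [405. 190.] 0.07914488951982061 [0.49276522 0.25387469 0.05198114]
```

View pics/p1.png

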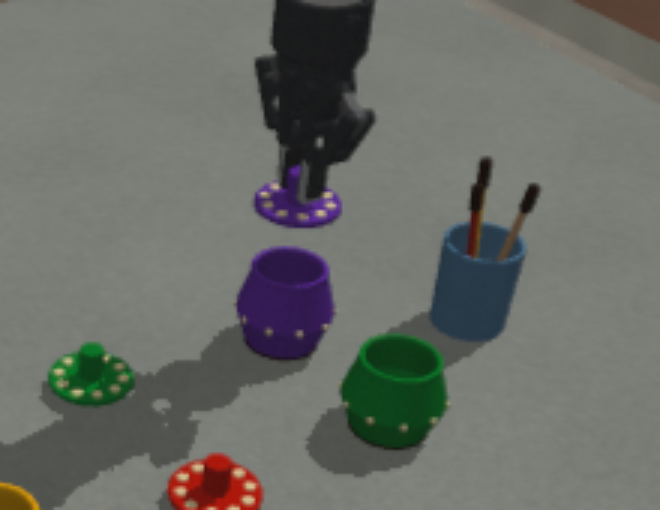

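The lid hangs level above the purple jar, which is at about (285,270) in the crop. The brush cup, at about (480,280), is well clear.

```bash
python3 -m handwheel '{"deltas": [[-1,0.02,0.055,0.2,0],[-1,0,0,0.4,0],[-1,0,0,0.4,0],[-1,0,0,0.2,0],[-1,0,0,0.12,0],[-1,0,0,0.06,0],[-1,0,0,0.02,0],[-1,0,0,0.02,0],[-1,0,0,0.02,0],[-1,0,0,0.02,0],[-1,0,0,0,0],[-1,0,0,0,0]]}'; python3 go.py jp
```

```text
clock: 9.0
tcp_pos: [0.4817, 0.2627, 0.1643]
orientation: [0.0, 0.707, 0.707, -0.0]
wrist_force: [-0.3, 0.2, -1.3]
finger_gap: 0.0209
grip_force: 29.5
t 9.00 tcp [0.4817 0.2627 0.1643] yaw 90.02 gap 0.0209 grip 29.5 F [-0.26  0.17 -1.35] j6 1.92 tilt [ 0.     -0.0001]
jp units x,y,z(to tcp z .092): [-0.017  0.008  1.807]
```

```bash
python3 -m handwheel '{"deltas": [[-1,0,0,0.02,0],[-1,0,0,0.02,0],[-1,0,0,0.02,0],[-1,0,0,0,0]]}'; python3 go.py
```

```text
clock: 9.5
tcp_pos: [0.4818, 0.2628, 0.1634]
orientation: [0.0, 0.707, 0.707, 0.001]
wrist_force: [-2.0, -0.5, 8.9]
finger_gap: 0.0212
grip_force: 30.5
t 9.50 tcp [0.4818 0.2628 0.1634] yaw 90.02 gap 0.0212 grip 30.5 F [-2.03 -0.54  8.85] j6 1.92 tilt [0.0012 0.0003]
```

```bash
python3 -m handwheel '{"deltas": [[-0.3,0,0,-0.02,0],[-0.1,0,0,0,0],[0,0,0,0,0],[0,0,0,-0.2,0],[0,0,0,-0.5,0],[0,0,0,-0.8,0],[0,0,0,-0.5,0],[0,-0.5,0,0,0],[0,-0.9,-0.1,0,0],[0,-0.9,-0.1,0,0],[0,-0.9,-0.15,0,0],[0,-0.8,0,0,0],[0,-0.5,0,0,0],[0,-0.2,0,0,0],[0,0,0,0,0],[0,0,0,0,0]]}'; python3 go.py lg
python3 - <<'E'
from h import *
c=optics.read_camera("scene"); cv2.imwrite("pics/r1.png",cv2.resize(c["frame"][90:260,310:530,::-1],None,fx=3,fy=3))
E
```

```text
clock: 11.5
tcp_pos: [0.4676, 0.0751, 0.2425]
orientation: [-0.0, 0.707, 0.707, -0.0]
wrist_force: [-0.4, 0.8, -0.8]
finger_gap: 0.0427
grip_force: 0.0
t 11.50 tcp [0.4676 0.0751 0.2425] yaw 90.05 gap 0.0427 grip 0.0 F [-0.37  0.83 -0.84] j6 1.56 tilt [-0.0004  0.0001]
lg units x,y,z(to tcp z .092): [-0.015  0.012  3.762]
```

View pics/r1.png

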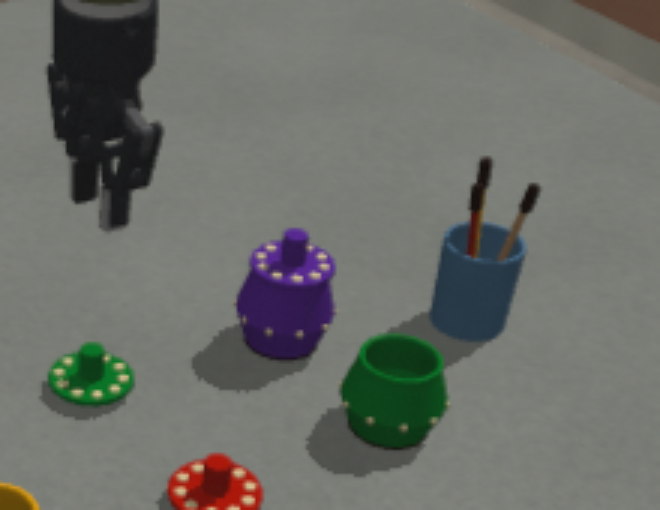

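The purple lid is seated level on its jar at (290,290). Next is green.

```bash
python3 -m handwheel '{"deltas": [[0,-0.015,0,0.4,0],[0,0,0,0.8,0],[0,0,0,0.9,0],[0,0,0,0.8,0],[0,0,0,0.5,0],[0,0,0,0.2,0],[0,0,0,0.06,0],[0,0,0,0,0],[0,0,0,0,0],[-1,0,0,0,0],[-1,0,0,0,0],[-1,0,0,0,0],[-1,0,0,0,0]]}' 30; python3 go.py lg
```

```text
clock: 13.18
tcp_pos: [0.4681, 0.074, 0.0969]
orientation: [0.0, 0.707, 0.707, 0.0]
wrist_force: [-1.8, 0.3, 5.8]
finger_gap: 0.0207
grip_force: 29.3
t 13.18 tcp [0.4681 0.074  0.0969] yaw 90.01 gap 0.0207 grip 29.3 F [-1.83  0.26  5.82] j6 1.56 tilt [ 0.001  -0.0001]
lg units x,y,z(to tcp z .092): [ 0.012 -0.002  0.122]
```

```bash
python3 -m handwheel '{"deltas": [[-1,0,0,-0.2,0],[-1,0,0,-0.5,0],[-1,0,0,-0.8,0],[-1,0,0,-0.8,0],[-1,0,0,-0.5,0],[-1,0,0,-0.3,0],[-1,0.4,0.3,0,0],[-1,0.8,0.65,0,0],[-1,0.9,0.75,0,0],[-1,0.9,0.75,0,0],[-1,0.9,0.75,0,0],[-1,0.6,0.45,0,0],[-1,0.3,0.2,0,0],[-1,0.11,0.09,0,0],[-1,0,0,0,0],[-1,0,0,0,0],[-1,0,0,0,0]]}'; python3 go.py jg
```

```text
clock: 15.3
tcp_pos: [0.6251, 0.27, 0.2205]
orientation: [0.0, 0.707, 0.707, -0.0]
wrist_force: [0.3, -0.6, -0.8]
finger_gap: 0.0209
grip_force: 29.6
t 15.30 tcp [0.6251 0.27   0.2205] yaw 89.98 gap 0.0209 grip 29.6 F [ 0.33 -0.59 -0.81] j6 1.86 tilt [ 0.0001 -0.0001]
jg units x,y,z(to tcp z .092): [0.013 0.011 3.213]
```

```bash
python3 -m handwheel '{"deltas": [[-1,0.01,0.01,0.2,0],[-1,0,0,0.4,0],[-1,0,0,0.4,0],[-1,0,0,0.25,0],[-1,0,0,0.13,0],[-1,0,0,0.06,0],[-1,0,0,0.02,0],[-1,0,0,0.02,0],[-1,0,0,0.02,0],[-1,0,0,0.02,0],[-1,0,0,0.02,0],[-1,0,0,0,0]]}'; python3 go.py jg
```

```text
clock: 16.8
tcp_pos: [0.6257, 0.271, 0.159]
orientation: [0.0, 0.707, 0.707, 0.0]
wrist_force: [-0.9, -0.6, 1.2]
finger_gap: 0.0207
grip_force: 29.8
t 16.80 tcp [0.6257 0.271  0.159 ] yaw 90.02 gap 0.0207 grip 29.8 F [-0.85 -0.59  1.18] j6 1.86 tilt [0.0004 0.    ]
jg units x,y,z(to tcp z .092): [-0.011 -0.006  1.674]
```

```bash
python3 -m handwheel '{"deltas": [[-1,0,0,0.02,0],[-1,0,0,0,0],[-0.3,0,0,0,0],[-0.1,0,0,0,0],[0,0,0,0,0],[0,0,0,-0.2,0],[0,0,0,-0.5,0],[0,0,0,-0.8,0],[0,0,0,-0.5,0],[0,-0.5,0,0,0],[0,-0.9,0.1,0,0],[0,-0.9,0.1,0,0],[0,-0.9,0.1,0,0],[0,-0.75,0.1,0,0],[0,-0.4,0,0,0],[0,-0.2,0,0,0],[0,0,0,0,0],[0,0,0,0,0]]}'; python3 go.py lr
python3 - <<'E'
from h import *
c=optics.read_camera("scene"); cv2.imwrite("pics/r2.png",cv2.resize(c["frame"][110:280,310:530,::-1],None,fx=3,fy=3))
E
```

```text
clock: 19.05
tcp_pos: [0.6416, 0.0898, 0.2378]
orientation: [-0.0, 0.707, 0.708, 0.0]
wrist_force: [-0.0, 0.1, -0.0]
finger_gap: 0.0426
grip_force: 0.0
t 19.05 tcp [0.6416 0.0898 0.2378] yaw 90.08 gap 0.0426 grip 0.0 F [-0.02  0.1  -0.04] j6 1.58 tilt [-0.      0.0002]
lr units x,y,z(to tcp z .092): [-0.021  0.011  3.646]
```

View pics/r2.png

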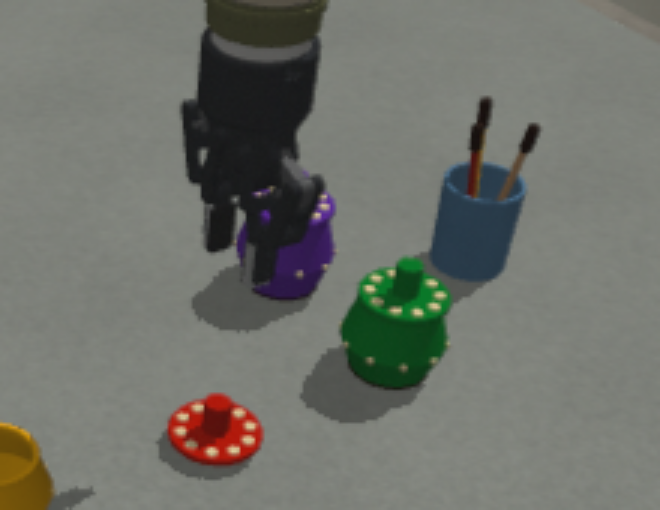

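The green lid is seated level at (400,310) in the crop. Next is red.

```bash
python3 -m handwheel '{"deltas": [[0,-0.02,0.01,0.4,0],[0,0,0,0.8,0],[0,0,0,0.9,0],[0,0,0,0.7,0],[0,0,0,0.5,0],[0,0,0,0.18,0],[0,0,0,0.06,0],[0,0,0,0,0],[0,0,0,0,0],[-1,0,0,0,0],[-1,0,0,0,0],[-1,0,0,0,0],[-1,0,0,0,0]]}' 30; python3 go.py lr jr
```

```text
clock: 20.72
tcp_pos: [0.6424, 0.0881, 0.0971]
orientation: [0.0, 0.707, 0.707, 0.0]
wrist_force: [-1.4, 0.7, 5.5]
finger_gap: 0.0207
grip_force: 29.6
t 20.73 tcp [0.6424 0.0881 0.0971] yaw 90.02 gap 0.0207 grip 29.6 F [-1.41  0.68  5.54] j6 1.58 tilt [ 0.001  -0.0001]
lr units x,y,z(to tcp z .092): [ 0.022 -0.01   0.127]
jr units x,y,z(to tcp z .092): [-4.102 -3.687  0.123]
```

```bash
python3 -m handwheel '{"deltas": [[-1,0,0,-0.2,0],[-1,0,0,-0.5,0],[-1,0,0,-0.8,0],[-1,0,0,-0.8,0],[-1,0,0,-0.8,0],[-1,0,0,-0.4,0],[-1,-0.3,-0.3,0,0],[-1,-0.7,-0.6,0,0],[-1,-0.8,-0.75,0,0],[-1,-0.8,-0.75,0,0],[-1,-0.7,-0.6,0,0],[-1,-0.5,-0.4,0,0],[-1,-0.2,-0.2,0,0],[-1,-0.1,-0.09,0,0],[-1,0,0,0,0],[-1,0,0,0,0],[-1,0,0,0,0]]}'; python3 go.py jr
```

```text
clock: 22.85
tcp_pos: [0.4949, -0.0754, 0.2362]
orientation: [0.0, 0.707, 0.708, 0.0]
wrist_force: [0.3, 0.4, -0.9]
finger_gap: 0.0203
grip_force: 29.6
t 22.85 tcp [ 0.4949 -0.0754  0.2362] yaw 90.07 gap 0.0203 grip 29.6 F [ 0.31  0.36 -0.87] j6 1.26 tilt [ 0.0001 -0.    ]
jr units x,y,z(to tcp z .092): [-1.400e-02  1.000e-03  3.605e+00]
```

Contact should come after about 1.53 units.

```bash
python3 -m handwheel '{"deltas": [[-1,-0.02,0,0.2,0],[-1,0,0,0.4,0],[-1,0,0,0.4,0],[-1,0,0,0.25,0],[-1,0,0,0.13,0],[-1,0,0,0.06,0],[-1,0,0,0.02,0],[-1,0,0,0.02,0],[-1,0,0,0.02,0],[-1,0,0,0.02,0],[-1,0,0,0.02,0],[-1,0,0,0,0]]}'; python3 go.py jr
```

```text
clock: 24.35
tcp_pos: [0.4946, -0.0767, 0.175]
orientation: [0.0, 0.707, 0.707, 0.0]
wrist_force: [-0.7, 0.8, 1.6]
finger_gap: 0.0208
grip_force: 29.9
t 24.35 tcp [ 0.4946 -0.0767  0.175 ] yaw 90.02 gap 0.0208 grip 29.9 F [-0.69  0.78  1.64] j6 1.26 tilt [ 0.0004 -0.0002]
jr units x,y,z(to tcp z .092): [0.019 0.008 2.075]
```

```bash
python3 -m handwheel '{"deltas": [[-1,0,0,0.02,0],[-1,0,0,0,0],[-0.3,0,0,0,0],[-0.1,0,0,0,0],[0,0,0,0,0],[0,0,0,-0.2,0],[0,0,0,-0.5,0],[0,0,0,-0.8,0],[0,0,0,-0.4,0],[0,-0.4,0.3,0,0],[0,-0.8,0.6,0,0],[0,-0.9,0.7,0,0],[0,-0.9,0.7,0,0],[0,-0.9,0.7,0,0],[0,-0.6,0.4,0,0],[0,-0.33,0.2,0,0],[0,-0.1,0.09,0,0],[0,0,0,0,0],[0,0,0,0,0]]}'; python3 go.py ly
python3 - <<'E'
from h import *
c=optics.read_camera("scene"); cv2.imwrite("pics/r3.png",cv2.resize(c["frame"][160:330,180:400,::-1],None,fx=3,fy=3))
E
```

```text
clock: 26.72
tcp_pos: [0.642, -0.2733, 0.2498]
orientation: [-0.0, 0.707, 0.707, -0.0]
wrist_force: [0.5, 0.0, 0.2]
finger_gap: 0.0427
grip_force: 0.0
t 26.73 tcp [ 0.642  -0.2733  0.2498] yaw 90.05 gap 0.0427 grip 0.0 F [0.47 0.04 0.25] j6 1.05 tilt [-0.0004  0.0002]
ly units x,y,z(to tcp z .092): [-1.800e-02  2.000e-03  3.946e+00]
```

View pics/r3.png

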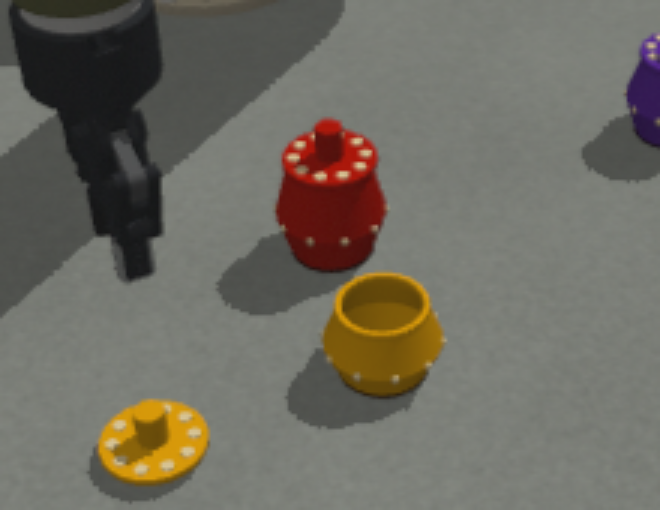

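The red lid is seated level at (330,190) in the crop. Last is yellow.

```bash
python3 -m handwheel '{"deltas": [[0,-0.02,0,0.4,0],[0,0,0,0.8,0],[0,0,0,0.9,0],[0,0,0,0.9,0],[0,0,0,0.6,0],[0,0,0,0.18,0],[0,0,0,0.06,0],[0,0,0,0,0],[0,0,0,0,0],[-1,0,0,0,0],[-1,0,0,0,0],[-1,0,0,0,0],[-1,0,0,0,0]]}' 30; python3 go.py ly jy
```

```text
clock: 28.4
tcp_pos: [0.6425, -0.2749, 0.0972]
orientation: [0.001, 0.707, 0.707, 0.0]
wrist_force: [-1.4, 0.2, 6.5]
finger_gap: 0.0207
grip_force: 29.6
t 28.40 tcp [ 0.6425 -0.2749  0.0972] yaw 90.01 gap 0.0207 grip 29.6 F [-1.41  0.16  6.5 ] j6 1.05 tilt [ 0.001  -0.0008]
ly units x,y,z(to tcp z .092): [ 0.023 -0.013  0.13 ]
jy units x,y,z(to tcp z .092): [ 4.398 -0.137  0.127]
```

```bash
python3 -m handwheel '{"deltas": [[-1,0,0,-0.2,0],[-1,0,0,-0.5,0],[-1,0,0,-0.8,0],[-1,0,0,-0.8,0],[-1,0,0,-0.5,0],[-1,0.4,0,0,0],[-1,0.7,-0.05,0,0],[-1,0.9,-0.05,0,0],[-1,0.9,-0.03,0,0],[-1,0.8,0,0,0],[-1,0.4,0,0,0],[-1,0.2,0,0,0],[-1,0.08,0,0,0],[-1,0,0,0,0],[-1,0,0,0,0],[-1,0,0,0,0]]}'; python3 go.py jy
```

```text
clock: 30.4
tcp_pos: [0.637, -0.1002, 0.2083]
orientation: [0.0, 0.707, 0.707, -0.0]
wrist_force: [0.2, -0.2, -0.8]
finger_gap: 0.0208
grip_force: 29.5
t 30.40 tcp [ 0.637  -0.1002  0.2083] yaw 89.96 gap 0.0208 grip 29.5 F [ 0.2  -0.22 -0.76] j6 1.29 tilt [ 0.0001 -0.0002]
jy units x,y,z(to tcp z .092): [ 0.03  -0.     2.906]
```

```bash
python3 -m handwheel '{"deltas": [[-1,0.03,0,0.2,0],[-1,0,0,0.4,0],[-1,0,0,0.4,0],[-1,0,0,0.2,0],[-1,0,0,0.1,0],[-1,0,0,0.04,0],[-1,0,0,0.02,0],[-1,0,0,0.02,0],[-1,0,0,0.02,0],[-1,0,0,0.02,0],[-1,0,0,0,0]]}'; python3 go.py jy
```

```text
clock: 31.78
tcp_pos: [0.6369, -0.0983, 0.1515]
orientation: [0.0, 0.707, 0.707, -0.0]
wrist_force: [0.6, -0.4, -1.7]
finger_gap: 0.0207
grip_force: 29.4
t 31.77 tcp [ 0.6369 -0.0983  0.1515] yaw 90.02 gap 0.0207 grip 29.4 F [ 0.56 -0.39 -1.67] j6 1.29 tilt [-0. -0.]
jy units x,y,z(to tcp z .092): [-0.018  0.002  1.486]
```

```bash
python3 -m handwheel '{"deltas": [[-1,0,0,0.02,0],[-1,0,0,0.02,0],[-1,0,0,0,0]]}'; python3 go.py jy
```

```text
clock: 32.15
tcp_pos: [0.637, -0.0982, 0.1511]
orientation: [0.0, 0.707, 0.707, 0.0]
wrist_force: [-2.1, 0.3, 6.1]
finger_gap: 0.0208
grip_force: 30.1
t 32.15 tcp [ 0.637  -0.0982  0.1511] yaw 90.02 gap 0.0208 grip 30.1 F [-2.07  0.3   6.1 ] j6 1.29 tilt [ 0.0009 -0.0004]
jy units x,y,z(to tcp z .092): [-0.019 -0.002  1.478]
```

```bash
python3 -m handwheel '{"deltas": [[-0.3,0,0,-0.02,0],[-0.1,0,0,0,0],[0,0,0,0,0],[0,0,0,-0.2,0],[0,0,0,-0.5,0],[0,0,0,-0.8,0],[0,0,0,-0.8,0],[0,0,0,-0.8,0],[0,0,-0.5,-0.3,0],[0,0,-0.9,0,0],[0,0,-0.9,0,0],[0,0,-0.9,0,0],[0,0,-0.9,0,0],[0,0,-0.4,0,0],[0,0,0,0,0],[0,0,0,0,0]]}'; python3 go.py
python3 - <<'E'
from h import *
c=optics.read_camera("scene"); cv2.imwrite("pics/end.png",cv2.resize(c["frame"][100:330,100:500,::-1],None,fx=2,fy=2))
for k,L in find(c).items():
    for a,ce,top,p in L:
        q=p[p[:,2]>H[k]+.026]; print(k,a,"top %.4f expect %.4f"%(top,H[k]+.034),((q[:,:2].max(0)+q[:,:2].min(0))/2).round(4))
E
```

```text
clock: 34.15
tcp_pos: [0.4582, -0.0986, 0.287]
orientation: [0.001, 0.707, 0.707, 0.0]
wrist_force: [0.2, -0.1, -0.7]
finger_gap: 0.0427
grip_force: 0.0
t 34.15 tcp [ 0.4582 -0.0986  0.287 ] yaw 90.02 gap 0.0427 grip 0.0 F [ 0.17 -0.07 -0.71] j6 1.19 tilt [ 0.0015 -0.0005]
yellow 1387 top 0.0965 expect 0.0960 [ 0.6407 -0.0972]
green 1162 top 0.1034 expect 0.1040 [0.6292 0.2721]
purple 1046 top 0.1104 expect 0.1120 [0.4851 0.2613]
red 1411 top 0.1193 expect 0.1200 [ 0.4984 -0.076 ]
```

View pics/end.png

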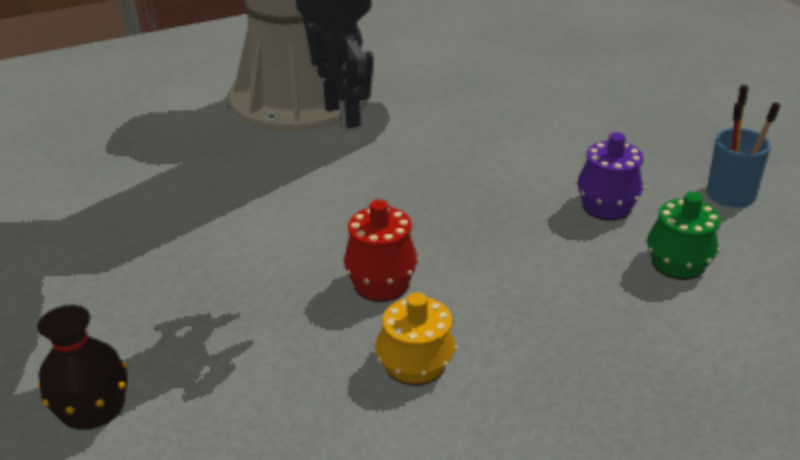

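All four lids sit level: red (380,225), yellow (417,320), purple (614,160) and green (689,215) in the crop. The vase and cup haven't moved, and the heights match what's expected.

```bash
python3 -c "
from workcell import hand_in
print(hand_in())"
```

```text
the job is handed in; nothing more can be done
None
```

All four lids are on the jars of their own colour, knob up and level, with the jars, brush cup and vase left in place; I handed the job in at about 34 s of the 104 s allowed.

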